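# Wedge the rocking scale

## Task

The bench scale rocks because one foot has lost its rubber pad. With the fingertips push the yellow wedge along the bench, thin end first, under that bare foot until the scale stands level and no longer rocks, without shoving the scale away, lifting anything or disturbing the other things. Test it by pressing down on the pan corner over that foot with about one kilogram of push (10 N), and finish while still holding that press.

Things in the scene. Friction and masses are not known exactly. Their poses are not given: they have to be found in the camera images.
- scale: Bench platform scale, 4 to 5.5 kg: bare steel pan 240 mm (x) by 300 mm (y), top 94 mm above the bench, on a black base; four outriggers stick out 47 mm past the pan's short (+y, -y) sides. Feet at x +-95, y +-185 mm: three domed rubber pads, but the one at x -95, y -185 is bare. On its three good feet it stands level, and does so at the start. Origin: on the bench under the pan's centre; z up.
- bare_foot (a point): On the axis of the bare steel spindle (10 mm thick, 14 mm ball end), 38 mm above the bench at the underside of its outrigger (34 mm wide, 14 mm thick; spindle top about 84 mm up). While the scale is level the ball hangs 5 to 9 mm above the bench, a different amount each time. Axes as the scale's.
- pan_corner (a point): Where to press: on top of the pan (94 mm above the bench), 30 mm from both edges of the corner over the bare foot. Before wedging, 2 to 4 N down here rocks the scale until the bare ball meets the bench (this point sinks 4 to 7 mm). Axes as the scale's.
- wedge: Yellow plastic levelling wedge, loose, 55 to 100 g, lying flat on the bench near the bare foot: 90 mm long (x), 50 mm wide (y). Its top slopes evenly from 14 mm thick at the thick end (x = -45 mm) to 2 mm at the thin end (x = +45 mm, which points roughly at the bare foot). Nudged sideways near its thick end it turns about a point some 30 mm ahead of its centre. Origin: centre of its underside.
- wedge_back (a point): Centre of the wedge's upright thick end face (50 mm wide, 14 mm high), 7 mm above the bench; axes as the wedge's, +x into the wedge towards the thin end. Pushed here the wedge slides with under 1 N, and binds (5 N and rising) when it meets the ball; much over 15 N would shove the scale.
- weight: 1 kg steel check weight with a knob, 48 mm across, 66 mm tall, standing beside the wedge's way; origin at the centre of its underside. Leave it alone.
- jar_amber: amber sample jar with a white cap, 52 mm across, 65 mm tall; origin at the centre of its underside. Leave it alone.
- jar_clear: clear sample jar with a blue cap, 56 mm across, 70 mm tall; origin at the centre of its underside. Leave it alone.
- spray: orange spray bottle with a black trigger head, 84 mm across, 232 mm tall; origin at the centre of its underside. Leave it alone.
- tub: empty clear sample tub with a white rim, 120 x 160 mm, 55 mm tall; origin at the centre of its underside. Leave it alone.
- scoop: small aluminium scoop with a black handle, 160 mm long, 30 mm tall, lying flat; origin under the joint of blade and handle. Leave it alone.
Not all that is in view belongs to the job. Of the things like the wedge, leave any that is turquoise; of the rest the larger one is meant.

How it is judged:
By the outcome, as a careful person would: the job done as asked, in the order asked, and still so for the second after the job is handed in, while the arm keeps its last pose, push and grip.
It also fails if it takes over 64 s, if anything falls off the work surface, if the arm or the gripper's body presses on something with over 40 N, if the wrist force passes 120 N, or if a joint passes its speed limit or range.

## Robot

A 6-joint arm with a two-finger parallel gripper is mounted at the origin on the work surface. World frame = base frame: x ahead of the robot, y to its left, z up, the work surface at z = 0. Lengths are in m, angles in degrees, forces in N, time in s.
With the tool pointing down it reaches from about 0.35 to 0.975 m from the base axis. Payload 4.9 kg.
Tool frame: the origin (TCP) lies on the centre line of the jaws, within the pads' length; the fingertips stand 22 mm ahead of it and the grasp point (between the pads) lies 3 mm ahead of it; z points along the fingers, y is the line along which they close (so a half turn about z gives the same grasp; the last joint's range is limited). The gripper opens to 85 mm and grips with 20 to 120 N. Pads are 22 mm wide; open, the fingers measure 114 mm over their backs; the gripper's body (76 mm by 85 mm) begins 54 mm behind the grasp point. The pads swing forward as they close: fully open they stand 13 mm farther back than shut.
Start: joints at [-78.323, 3.019, 92.412, -0, 84.569, -6.818], TCP at [0.198, -0.593, 0.253] pointing down, gripper open.
Joint ranges: [-172.51, 172.51], [-57.92, 126.97], [3.15, 148.05], [-58.71, 238.71], [5.1, 150.11], [-179.66, 179.66]. Speed limits (degrees/s): [147.25, 147.25, 180, 180, 180, 180].

## Interface

Orientations are given as a 3x3 rotation matrix whose columns are the frame's x, y, z axes.
In Python, from bench import read_state, snapshot, close_job gives the robot as it stands.
- The arm moves only by the shell command python3 -m handwheel 'ROWS' [FORCE]. ROWS is JSON, a list of rows, each an object of numbers: "tx", "ty", "tz": the shift along the tool's x, y, z in m; "yaw": the turn about the tool's z in rad; "jaw": the opening, from 0 (shut) to 1 (fully open). In form: [{"tx": .., "ty": .., "tz": .., "yaw": .., "jaw": ..}, ...]. A call has 1 to 10 rows; each row shifts and turns the commanded pose from where the row before left it, along the tool's axes as they then stand; what a row does not reach is not made up. A row lasts 1/10 s, in which the tool goes at most 50 mm and 8.59 degrees, less where a joint would pass 70% of its speed; a pose out of reach is approached as far as the arm can. A call is refused whole if a number of a shift passes 0.05 or a number of a turn 0.15, either way. A call with a gripper value outside its range is refused whole. The fingers move at their own pace and stop on an object; FORCE is the grip in N (left out, the last holds). Time passes only in rows, so rows that do not move let the fingers close. It gives the time, the measured TCP pose, the force, the opening and the grip force at its end, in the units of the state.
- read_state(): the state, without advancing time (a new reading comes with each control period).
- snapshot(name): name is "scene" or "top"; returns a dict with "color" (384x512x3 uint8, blue, green, red), "camera_matrix" (3x3 intrinsics, pixels), "eye" and "orientation" of the camera in the world. Camera axes: x right, y up, looking along -z (the intrinsics and any distortion apply to the point x, -y, -z); pixel columns grow to the right and rows downward; lengths in m; the calibration is good to about 2 mm. A picture is of the moment at which its call begins. There is no depth.
- close_job(): hands the job in; it is judged then, once.
The state is a dict: "time_s": time; "joints": joint angles; "dq": joint speeds; "joint_torque": joint torques, N m; "ee_pos": TCP position; "tool_rot": TCP orientation; "contact_force": force on the tool from outside, world axes, zero at the start; "wrist_torque": the same for the moment, N m; "finger_gap": finger opening in m; "finger_force": force on a finger pad.
Only numpy, scipy, OpenCV 4.12 (cv2) and the standard library are available. Lean on these libraries where they do the work, as an engineer would, in place of code of your own. Each camera call takes 0.05 s, during which the arm holds its last target. There are 200 camera calls.

## Working session

There is one attempt and no reset: what is moved stays moved. The work goes in short steps, Python scripts to look and compute and a shell command to move; the robot and the scene stay as the last step left them, time stands still between calls to the robot, and variables do not carry over. Pictures are saved under pics/ and viewed, at most 10 in all, crops included, and the job is handed in when it is done.

```bash
mkdir -p pics; ls; cat > h.py <<'E'
import numpy as np, cv2
from bench import read_state, snapshot
def ray(s,u,v):
    K=np.array(s["camera_matrix"]);d=np.linalg.inv(K)@[u,v,1];d=np.array([d[0],-d[1],-d[2]])
    return np.array(s["eye"]),np.array(s["orientation"])@d
def at(s,u,v,z=0):
    e,d=ray(s,u,v);return e+d*(z-e[2])/d[2]
def proj(s,p):
    c=np.array(s["orientation"]).T@(np.array(p)-s["eye"]);q=np.array(s["camera_matrix"])@[c[0],-c[1],-c[2]];return q[:2]/q[2]
E
python3 - <<'E'
from h import *
import pickle
for n in("scene","top"):
    s=snapshot(n);pickle.dump(s,open(n+".pkl","wb"));print({k:np.array(v).round(3).tolist() for k,v in s.items() if k!="color"})
    cv2.imwrite(f"pics/{n}0.png",cv2.resize(s["color"],(800,600),interpolation=cv2.INTER_CUBIC))
st=read_state();print(st["time_s"],st["ee_pos"],np.round(st["tool_rot"],3).tolist(),st["finger_gap"])
E
```

```text
pics
{'camera_matrix': [[397.06, 0.0, 255.082], [0.0, 397.06, 194.403], [0.0, 0.0, 1.0]], 'eye': [1.26, -0.11, 1.066], 'orientation': [[0.139, -0.785, 0.604], [0.99, 0.118, -0.073], [-0.014, 0.608, 0.794]]}
{'camera_matrix': [[412.086, 0.0, 257.643], [0.0, 412.086, 193.293], [0.0, 0.0, 1.0]], 'eye': [0.32, 0.006, 1.368], 'orientation': [[-0.003, 0.985, -0.174], [-1.0, 0.002, 0.025], [0.025, 0.174, 0.984]]}
0.1 [ 0.19816588 -0.59218716  0.25217051] [[0.948, 0.317, -0.0], [0.317, -0.948, 0.002], [0.0, -0.002, -1.0]] 0.08554871863837839
```

View pics/scene0.png

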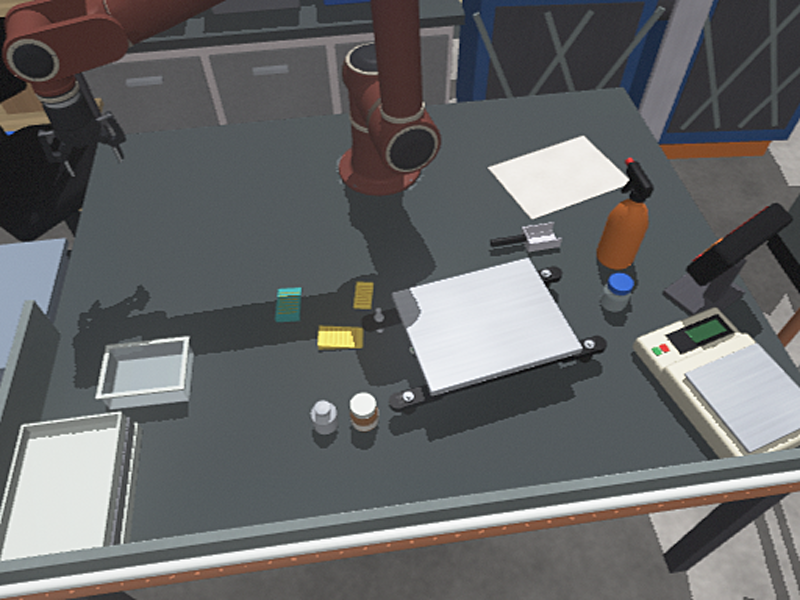

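View pics/top0.png

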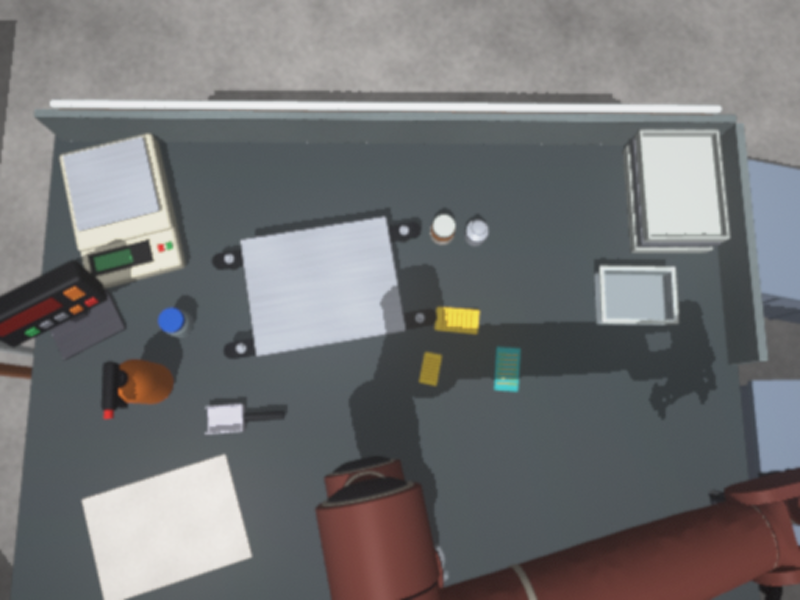

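The pictures show these candidates (800x600 top picture): large yellow wedge at (457,320), smaller yellow one at (430,368), and a turquoise one at (508,369). I choose the large yellow one. The bare spindle is at (420,318), and the steel weight at (477,230). I'll check the choice in a close crop.

```bash
python3 - <<'E'
from h import *
import pickle
t=pickle.load(open("top.pkl","rb"))["color"];s=pickle.load(open("scene.pkl","rb"))["color"]
# top crop x 240-320,y 180-240 ; scene crop x190-290,y175-275
a=cv2.resize(t[180:240,235:335],(800,480),interpolation=cv2.INTER_CUBIC)
b=cv2.resize(s[180:240,190:290],(800,480),interpolation=cv2.INTER_CUBIC)
a=cv2.convertScaleAbs(a,alpha=1.6,beta=10);b=cv2.convertScaleAbs(b,alpha=1.6,beta=10)
cv2.imwrite("pics/ca.png",a);cv2.imwrite("pics/cb.png",b)
E
```

```text
(no output)
```

View pics/ca.png

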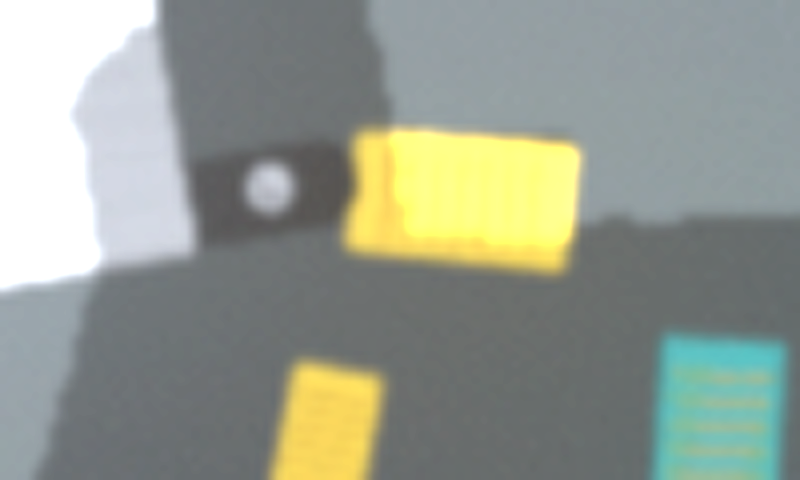

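View pics/cb.png

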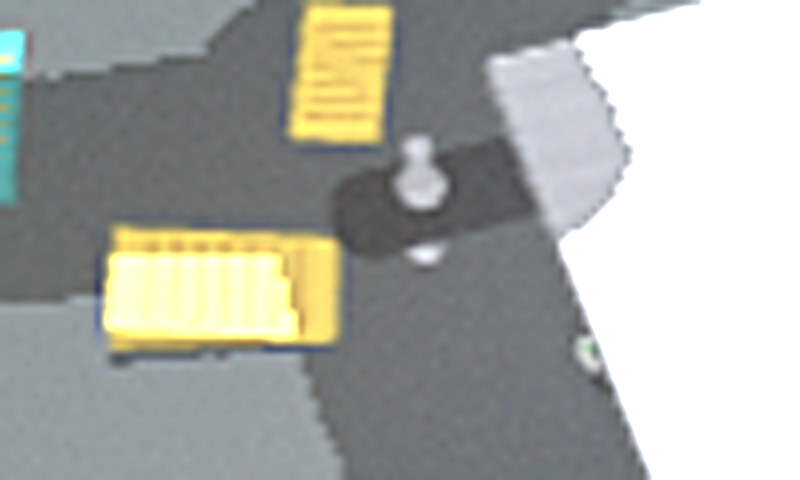

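The crops show the wedge's thin end facing the spindle. In the top crop, the thin edge runs (355,130)–(347,252), the thick edge (582,147)–(565,272), and the spindle top is at (270,188). In the scene crop, the spindle top is at (418,145) and the ball at (425,252).

```bash
python3 - <<'E'
from h import *
import pickle
t=pickle.load(open("top.pkl","rb"));s=pickle.load(open("scene.pkl","rb"))
ct=lambda x,y:(235+(x+.5)/8-.5,180+(y+.5)/8-.5)
cs=lambda x,y:(190+(x+.5)/8-.5,180+(y+.5)/8-.5)
f=lambda x,y:((x+.5)*.64-.5,(y+.5)*.64-.5)
print("wedge top-cam");W=[at(t,*ct(*p),z) for p,z in(((355,130),.002),((347,252),.002),((582,147),.014),((565,272),.014))]
print(np.round(W,4))
print("scene-cam");W2=[at(s,*cs(*p),z) for p,z in(((340,345),.002),((342,237),.002),((103,345),.0),((110,232),.014))];print(np.round(W2,4))
print("spindle",at(t,*ct(270,188),.084),at(s,*cs(418,142),.084),"ball",at(s,*cs(425,252),.014))
P=[at(t,*f(*p),.094) for p in((240,240),(388,216),(407,331),(256,356))];print("pan top",np.round(P,4))
P2=[at(s,*f(*p),.094) for p in((432,392),(582,351),(530,259))];print("pan scene",np.round(P2,4))
sp=[at(t,*f(*p),.084) for p in((229,258),(404,230),(241,349))];print("spindles",np.round(sp,4))
print("spS",[at(s,*f(*p),.084).round(4) for p in((408,396),(589,343),(546,272))])
# rigid fit
L=[(.12,.15),(.12,-.15),(-.12,-.15),(-.12,.15),(.095,.185),(.095,-.185),(-.095,.185),(-.095,-.185)]
M=P+sp+[at(t,*ct(270,188),.084)]
L=np.array(L);M=np.array(M)[:,:2]
a=L-L.mean(0);b=M-M.mean(0);th=np.arctan2((a[:,0]*b[:,1]-a[:,1]*b[:,0]).sum(),(a*b).sum())
R=np.array([[np.cos(th),-np.sin(th)],[np.sin(th),np.cos(th)]]);o=M.mean(0)-R@L.mean(0)
print("scale",o,np.degrees(th),"res",np.round((M-(L@R.T+o))*1000,1))
print("bare",R@[-.095,-.185]+o,"corner",R@[-.09,-.12]+o)
print("wt",at(t,*f(477,231),.06),at(s,*f(322,408),.06))
E
```

```text
wedge top-cam
[[ 0.5524 -0.1013  0.002 ]
 [ 0.5006 -0.0973  0.002 ]
 [ 0.5433 -0.1952  0.014 ]
 [ 0.4907 -0.1869  0.014 ]]
scene-cam
[[ 0.5527 -0.1007  0.002 ]
 [ 0.5001 -0.0944  0.002 ]
 [ 0.5373 -0.1949  0.    ]
 [ 0.4921 -0.1878  0.014 ]]
spindle [ 0.51518091 -0.06097968  0.084     ] [ 0.51815233 -0.06177755  0.084     ] ball [ 0.52103595 -0.06213704  0.014     ]
pan top [[ 0.6726  0.3034  0.094 ]
 [ 0.7249  0.0029  0.094 ]
 [ 0.4865 -0.0353  0.094 ]
 [ 0.4368  0.2625  0.094 ]]
pan scene [[0.7246 0.0105 0.094 ]
 [0.6801 0.3004 0.094 ]
 [0.4445 0.2658 0.094 ]]
spindles [[ 0.6374  0.3265  0.084 ]
 [ 0.6982 -0.0302  0.084 ]
 [ 0.4516  0.2946  0.084 ]]
spS [array([ 0.7208, -0.0321,  0.084 ]), array([0.6587, 0.3234, 0.084 ]), array([0.4759, 0.2927, 0.084 ])]
scale [0.57790233 0.13294068] 9.732199993987354 res [[ 1.8  2.4]
 [ 3.4 -2.5]
 [ 1.5 -0.1]
 [ 2.5  2. ]
 [-2.8 -4.8]
 [-4.6  3.1]
 [-1.4 -4.6]
 [-0.4  4.5]]
bare [ 0.51554253 -0.06545603] corner [ 0.50948275 -0.00054625]
wt [ 0.70379691 -0.1850549   0.06      ] [ 0.70915355 -0.18802747  0.06      ]
```

```bash
cat > st.py <<'E'
from h import *
import sys
st=read_state();R=np.array(st["tool_rot"]);p=np.array(st["ee_pos"])
print("t",round(st["time_s"],2),"p",p.round(4),"ang",np.degrees(np.arctan2(R[1,0],R[0,0])).round(2),"tilt",R[:,2].round(3),"F",np.round(st["contact_force"],2),"gap",round(st["finger_gap"],4),"j",np.round(st["joints"],0))
a=[float(x) for x in sys.argv[1:4]]
if a: print("to go, tool axes",(R.T@(np.array(a)-p)).round(4))
E
python3 -m handwheel '[{"yaw":-0.138,"jaw":0},{"yaw":-0.138,"jaw":0},{"yaw":-0.138,"jaw":0},{"yaw":-0.138,"jaw":0},{"yaw":-0.138,"jaw":0},{"yaw":-0.138,"jaw":0},{"yaw":-0.138,"jaw":0},{"yaw":-0.138,"jaw":0},{"yaw":-0.138,"jaw":0},{"yaw":-0.138,"jaw":0}]'; python3 st.py 0.460 -0.178 0.10
```

```text
t 0.1 p [ 0.1982 -0.5922  0.2522] ang 18.49 tilt [-0.     0.002 -1.   ] F [-0.11  0.61 -0.74] gap 0.0855 j [-78.   3.  92.  -0.  85.  -7.]
to go, tool axes [ 0.3797 -0.3095  0.1528]validation failed for argument at $[0]...
```

```bash

python3 -m handwheel '[{"tx":0,"ty":0,"tz":0,"yaw":-0.138,"jaw":0},{"tx":0,"ty":0,"tz":0,"yaw":-0.138,"jaw":0},{"tx":0,"ty":0,"tz":0,"yaw":-0.138,"jaw":0},{"tx":0,"ty":0,"tz":0,"yaw":-0.138,"jaw":0},{"tx":0,"ty":0,"tz":0,"yaw":-0.138,"jaw":0},{"tx":0,"ty":0,"tz":0,"yaw":-0.138,"jaw":0},{"tx":0,"ty":0,"tz":0,"yaw":-0.138,"jaw":0},{"tx":0,"ty":0,"tz":0,"yaw":-0.138,"jaw":0},{"tx":0,"ty":0,"tz":0,"yaw":-0.138,"jaw":0},{"tx":0,"ty":0,"tz":0,"yaw":-0.138,"jaw":0}]'; python3 st.py 0.460 -0.178 0.10
```

```text
time_s: 1.1
ee_pos: [0.1982, -0.5924, 0.2526]
tool_rot: [[-0.137, 0.991, -0.0], [0.991, 0.137, 0.001], [0.001, -0.0, -1.0]]
contact_force: [-0.3, -0.2, -0.3]
finger_gap: -0.0001
finger_force: 0.0
t 1.1 p [ 0.1982 -0.5924  0.2526] ang 97.89 tilt [-0.     0.001 -1.   ] F [-0.26 -0.23 -0.29] gap -0.0001 j [-78.   3.  92.   0.  85. -86.]
to go, tool axes [0.3743 0.3162 0.153 ]
```

```bash

python3 -m handwheel '[{"tx":0.037,"ty":0.032,"tz":0.0,"yaw":0,"jaw":0},{"tx":0.037,"ty":0.032,"tz":0.01,"yaw":0,"jaw":0},{"tx":0.037,"ty":0.032,"tz":0.01,"yaw":0,"jaw":0},{"tx":0.037,"ty":0.032,"tz":0.02,"yaw":0,"jaw":0},{"tx":0.037,"ty":0.032,"tz":0.02,"yaw":0,"jaw":0},{"tx":0.037,"ty":0.032,"tz":0.02,"yaw":0,"jaw":0},{"tx":0.037,"ty":0.032,"tz":0.02,"yaw":0,"jaw":0},{"tx":0.037,"ty":0.032,"tz":0.02,"yaw":0,"jaw":0},{"tx":0.037,"ty":0.032,"tz":0.02,"yaw":0,"jaw":0},{"tx":0.037,"ty":0.032,"tz":0.013,"yaw":0,"jaw":0}]'>/dev/null; python3 st.py 0.460 -0.178 0.028
```

```text
t 2.1 p [ 0.4576 -0.1953  0.1052] ang 97.54 tilt [-0.002  0.001 -1.   ] F [ 1.02 -0.94 -0.05] gap 0.0 j [-32.  -6. 116.  -0.  70. -39.]
to go, tool axes [0.0168 0.0048 0.0772]
```

```bash

python3 -m handwheel '[{"tx":0.008,"ty":0.002,"tz":0.02,"yaw":0,"jaw":0},{"tx":0.005,"ty":0,"tz":0.02,"yaw":0,"jaw":0},{"tx":0,"ty":0,"tz":0.015,"yaw":0,"jaw":0},{"tx":0,"ty":0,"tz":0.01,"yaw":0,"jaw":0},{"tx":0,"ty":0,"tz":0.005,"yaw":0,"jaw":0},{"tx":0,"ty":0,"tz":0.004,"yaw":0,"jaw":0},{"tx":0,"ty":0,"tz":0,"yaw":0,"jaw":0},{"tx":0,"ty":0,"tz":0,"yaw":0,"jaw":0}]'>/dev/null; python3 st.py 0.477 -0.178 0.028
python3 - <<'E'
from h import *
t=snapshot("top")
a=cv2.resize(t["color"][165:245,235:335],(800,640)[:2],interpolation=cv2.INTER_CUBIC)[:600]
cv2.imwrite("pics/d1.png",cv2.convertScaleAbs(a,alpha=1.6,beta=10))
E
```

```text
t 2.9 p [ 0.4585 -0.1848  0.0336] ang 97.54 tilt [ 0.001 -0.001 -1.   ] F [ 0.04 -1.02  0.18] gap -0.0001 j [-31.  -0. 119.   0.  62. -38.]
to go, tool axes [0.0043 0.0193 0.0056]
```

View pics/d1.png

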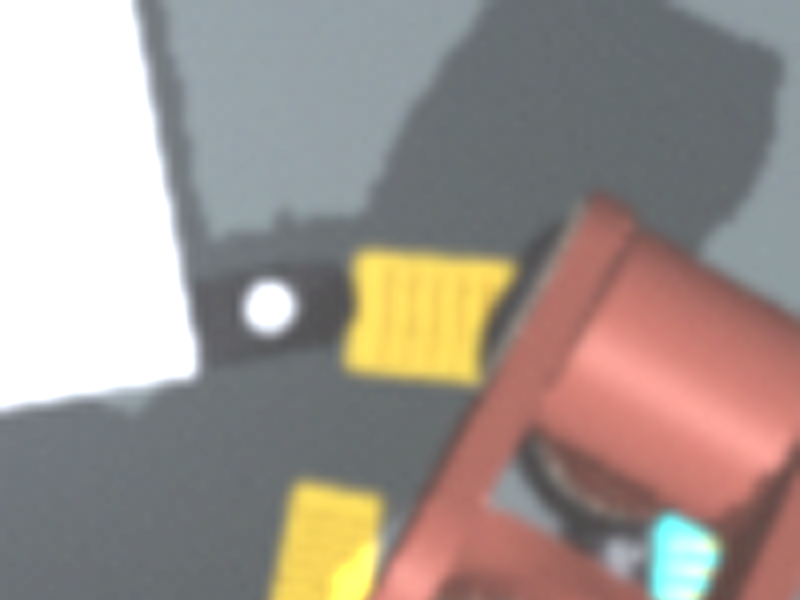

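The picture shows the wedge unmoved (thin edge (355,250)–(347,372)) and the arm hiding its thick end, so I'll check with the scene camera. Next, nudge the thick end towards +x.

```bash

python3 -m handwheel '[{"tx":0.004,"ty":0.005,"tz":0.004,"yaw":0,"jaw":0},{"tx":0,"ty":0.005,"tz":0,"yaw":0,"jaw":0},{"tx":0,"ty":0.005,"tz":0,"yaw":0,"jaw":0},{"tx":0,"ty":0.004,"tz":0,"yaw":0,"jaw":0},{"tx":0,"ty":0.003,"tz":0,"yaw":0,"jaw":0},{"tx":0,"ty":0.003,"tz":0,"yaw":0,"jaw":0},{"tx":0,"ty":0.003,"tz":0,"yaw":0,"jaw":0},{"tx":0,"ty":0.003,"tz":0,"yaw":0,"jaw":0},{"tx":0,"ty":0,"tz":0,"yaw":0,"jaw":0}]'>/dev/null; python3 st.py 
python3 - <<'E'
from h import *
t=snapshot("scene")
a=cv2.resize(t["color"][180:240,190:290],(800,480),interpolation=cv2.INTER_CUBIC)
cv2.imwrite("pics/d2.png",cv2.convertScaleAbs(a,alpha=1.6,beta=10))
E
```

```text
t 3.85 p [ 0.4886 -0.1764  0.029 ] ang 97.56 tilt [ 0. -0. -1.] F [-0.31  0.02  0.68] gap 0.0001 j [-28.   3. 115.   0.  61. -36.]
```

View pics/d2.png

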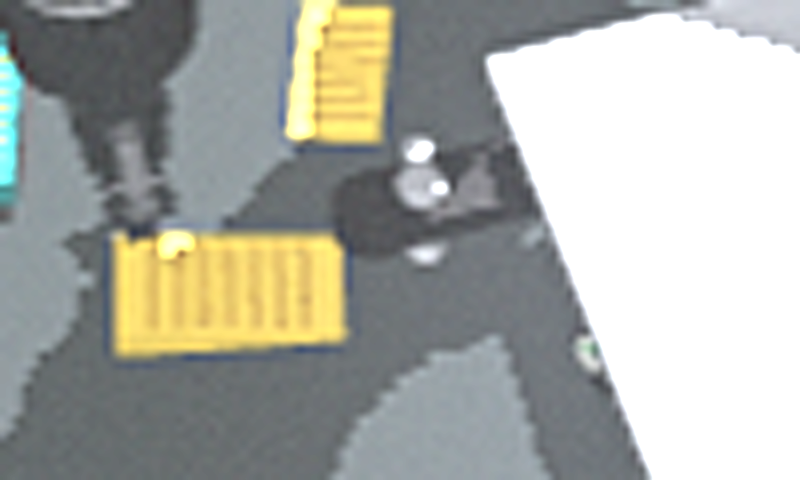

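The picture shows the fingers touching the wedge's side at (140,238). The far lower edge runs (115,356)–(346,342), so the wedge has turned a few degrees.

```bash
cat > w.py <<'E'
from h import *
import pickle,sys
# thick-bottom-far, thin-far, thin-near crop pixels (scene crop origin 190,180 x8)
s=pickle.load(open("scene.pkl","rb"))
v=[float(x) for x in sys.argv[1:]]
cs=lambda x,y:(190+(x+.5)/8-.5,180+(y+.5)/8-.5)
A=at(s,*cs(*v[0:2]),0.)[:2];B=at(s,*cs(*v[2:4]),0.)[:2];C=at(s,*cs(*v[4:6]),0.002)[:2]
d=(B-A)/np.linalg.norm(B-A);th=np.degrees(np.arctan2(d[1],d[0]))
m=(B+C)/2;f=np.array([.519,-.062]);n=np.array([-d[1],d[0]])
print("len",np.linalg.norm(B-A).round(4),"wid",np.linalg.norm(B-C).round(4),"ang",th.round(1),"thin mid",m.round(4),"foot ahead/left",(d@(f-m)).round(4),(n@(f-m)).round(4))
E
python3 w.py 103 345 340 345 342 237; python3 w.py 115 356 346 342 338 235
```

```text
len 0.0953 wid 0.0517 ang 81.5 thin mid [ 0.5257 -0.0976] foot ahead/left 0.0342 0.0119
len 0.0926 wid 0.0515 ang 85.7 thin mid [ 0.5246 -0.097 ] foot ahead/left 0.0345 0.0082
```

```bash

python3 -m handwheel '[{"tx":0,"ty":0.003,"tz":0,"yaw":0,"jaw":0},{"tx":0,"ty":0.003,"tz":0,"yaw":0,"jaw":0},{"tx":0,"ty":0.003,"tz":0,"yaw":0,"jaw":0},{"tx":0,"ty":0.003,"tz":0,"yaw":0,"jaw":0},{"tx":0,"ty":0,"tz":0,"yaw":0,"jaw":0},{"tx":0,"ty":-0.01,"tz":0,"yaw":0,"jaw":0},{"tx":-0.02,"ty":-0.01,"tz":0,"yaw":0,"jaw":0},{"tx":-0.02,"ty":0,"tz":0,"yaw":0,"jaw":0},{"tx":-0.01,"ty":0,"tz":0,"yaw":0,"jaw":0},{"tx":0,"ty":0,"tz":0,"yaw":0,"jaw":0}]'>/dev/null; python3 st.py 
python3 - <<'E'
from h import *
t=snapshot("scene")
a=cv2.resize(t["color"][180:240,190:290],(800,480),interpolation=cv2.INTER_CUBIC)
cv2.imwrite("pics/d3.png",cv2.convertScaleAbs(a,alpha=1.6,beta=10))
E
```

```text
t 4.9 p [ 0.4874 -0.2286  0.0294] ang 97.44 tilt [ 0.001 -0.001 -1.   ] F [ 0.23  0.28 -0.73] gap 0.0002 j [-33.   6. 113.   0.  61. -40.]
```

View pics/d3.png

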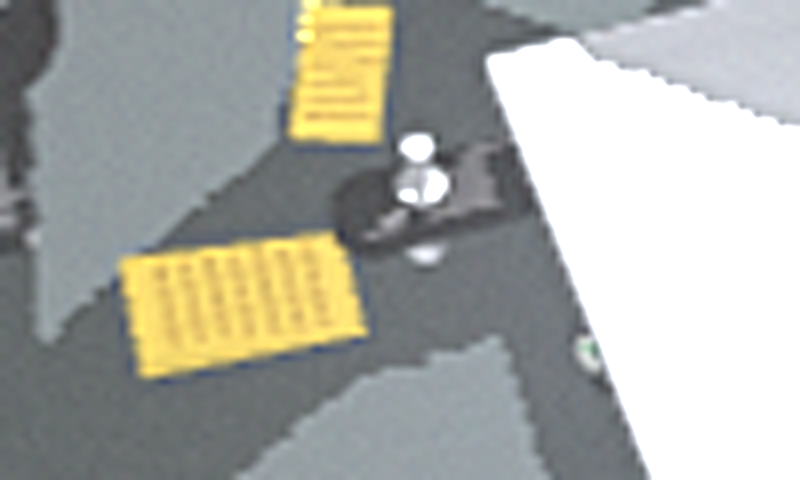

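The wedge has turned. Its far lower edge now runs (143,380)–(368,334), the thin near corner is at (335,233), and it points at the ball at (425,252).

```bash
python3 w.py 143 380 368 334 335 233; python3 w.py 141 379 367 336 335 233; python3 - <<'E'
from h import *
import pickle
s=pickle.load(open("scene.pkl","rb"))
cs=lambda x,y:(190+(x+.5)/8-.5,180+(y+.5)/8-.5)
print(at(s,*cs(120,257),.014),at(s,*cs(143,380),0),at(s,*cs(138,365),.014))
E
```

```text
len 0.0915 wid 0.0508 ang 95.4 thin mid [ 0.5227 -0.093 ] foot ahead/left 0.0312 0.0008
len 0.0917 wid 0.0516 ang 94.4 thin mid [ 0.5232 -0.0933] foot ahead/left 0.0315 0.0017
[ 0.50517254 -0.18452242  0.014     ] [ 0.55633134 -0.1801269   0.        ] [ 0.5582599  -0.18069612  0.014     ]
```

```bash

python3 -m handwheel '[{"tx":0,"ty":0.016,"tz":0,"yaw":0.043,"jaw":0.18},{"tx":0,"ty":0.016,"tz":0,"yaw":0,"jaw":0.18},{"tx":0,"ty":0.015,"tz":0.002,"yaw":0,"jaw":0.18},{"tx":0,"ty":0,"tz":0,"yaw":0,"jaw":0.18},{"tx":0,"ty":0,"tz":0,"yaw":0,"jaw":0.18}]'>/dev/null; python3 st.py .533 -.205 .027
```

```text
t 5.45 p [ 0.5333 -0.2215  0.0266] ang 95.15 tilt [-0.001  0.001 -1.   ] F [-0.39  0.04  0.2 ] gap 0.0155 j [-30.  11. 107.  -0.  62. -35.]
to go, tool axes [ 0.0164  0.0012 -0.0004]
```

```bash

python3 -m handwheel '[{"tx":0.01,"ty":0.001,"tz":0,"yaw":0,"jaw":0.18},{"tx":0.01,"ty":0,"tz":0,"yaw":0,"jaw":0.18},{"tx":0.005,"ty":0,"tz":0,"yaw":0,"jaw":0.18},{"tx":0.005,"ty":0,"tz":0,"yaw":0,"jaw":0.18},{"tx":0.005,"ty":0,"tz":0,"yaw":0,"jaw":0.18},{"tx":0.005,"ty":0,"tz":0,"yaw":0,"jaw":0.18},{"tx":0.005,"ty":0,"tz":0,"yaw":0,"jaw":0.18},{"tx":0.005,"ty":0,"tz":0,"yaw":0,"jaw":0.18},{"tx":0.005,"ty":0,"tz":0,"yaw":0,"jaw":0.18},{"tx":0.0,"ty":0,"tz":0,"yaw":0,"jaw":0.18}]'>/dev/null; python3 st.py 
python3 - <<'E'
from h import *
t=snapshot("scene")
a=cv2.resize(t["color"][180:240,190:290],(800,480),interpolation=cv2.INTER_CUBIC)
cv2.imwrite("pics/d4.png",cv2.convertScaleAbs(a,alpha=1.6,beta=10))
E
```

```text
t 6.45 p [ 0.5296 -0.1666  0.0269] ang 95.13 tilt [-0.  0. -1.] F [-0.55 -0.91  0.49] gap 0.0153 j [-25.   8. 110.   0.  61. -30.]
```

View pics/d4.png

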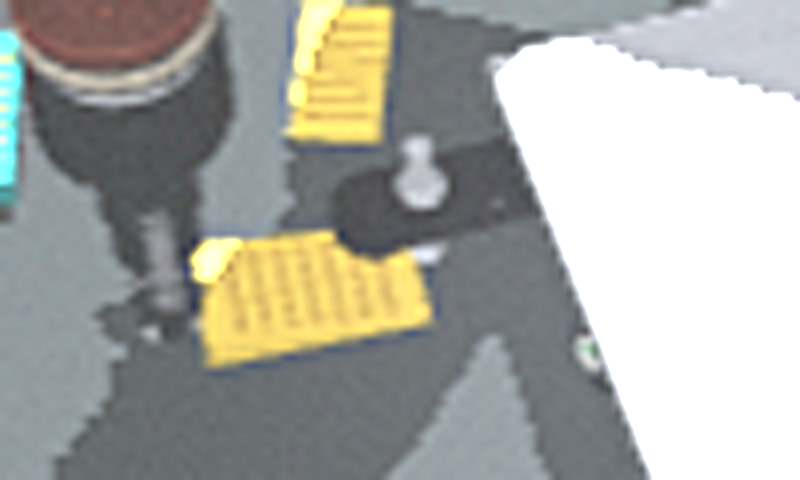

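The wedge is tracking straight: far edge (208,366)–(432,322), with the thin edge at the ball (428,255). I keep pushing and watch the force.

```bash

python3 -m handwheel '[{"tx":0.004,"ty":0,"tz":0,"yaw":0,"jaw":0.18},{"tx":0.004,"ty":0,"tz":0,"yaw":0,"jaw":0.18},{"tx":0.004,"ty":0,"tz":0,"yaw":0,"jaw":0.18},{"tx":0.004,"ty":0,"tz":0,"yaw":0,"jaw":0.18},{"tx":0.003,"ty":0,"tz":0,"yaw":0,"jaw":0.18},{"tx":0,"ty":0,"tz":0,"yaw":0,"jaw":0.18}]'>/dev/null; python3 st.py
python3 -m handwheel '[{"tx":0.002,"ty":0,"tz":0,"yaw":0,"jaw":0.18},{"tx":0.002,"ty":0,"tz":0,"yaw":0,"jaw":0.18},{"tx":0.001,"ty":0,"tz":0,"yaw":0,"jaw":0.18},{"tx":0.0,"ty":0,"tz":0,"yaw":0,"jaw":0.18}]'>/dev/null; python3 st.py
```

```text
t 7.1 p [ 0.5279 -0.1477  0.0268] ang 95.13 tilt [-0.  0. -1.] F [-0.08  0.36 -0.13] gap 0.0157 j [-23.   7. 111.   0.  61. -29.]
t 7.5 p [ 0.5275 -0.1431  0.0268] ang 95.1 tilt [-0.  0. -1.] F [ 0.09 -0.5  -0.34] gap 0.0154 j [-23.   7. 112.   0.  61. -28.]
```

```bash

python3 -m handwheel '[{"tx":0.002,"ty":0,"tz":0,"yaw":0,"jaw":0.18},{"tx":0.001,"ty":0,"tz":0,"yaw":0,"jaw":0.18},{"tx":0.0,"ty":0,"tz":0,"yaw":0,"jaw":0.18}]'>/dev/null; python3 st.py
```

```text
t 7.8 p [ 0.5273 -0.1401  0.0269] ang 95.1 tilt [-0.  0. -1.] F [ 0.49 -0.23 -0.97] gap 0.0155 j [-23.   7. 112.   0.  61. -28.]
```

```bash

python3 -m handwheel '[{"tx":0.002,"ty":0,"tz":0,"yaw":0,"jaw":0.18},{"tx":0.001,"ty":0,"tz":0,"yaw":0,"jaw":0.18},{"tx":0.0,"ty":0,"tz":0,"yaw":0,"jaw":0.18}]'>/dev/null; python3 st.py
```

```text
t 8.1 p [ 0.5271 -0.1375  0.027 ] ang 95.11 tilt [ 0. -0. -1.] F [ 0.35 -1.05  0.49] gap 0.0151 j [-22.   7. 112.  -0.  61. -28.]
```

```bash

python3 -m handwheel '[{"tx":0.002,"ty":0,"tz":0,"yaw":0,"jaw":0.18},{"tx":0.001,"ty":0,"tz":0,"yaw":0,"jaw":0.18},{"tx":0.0,"ty":0,"tz":0,"yaw":0,"jaw":0.18}]'>/dev/null; python3 st.py
```

```text
t 8.4 p [ 0.527  -0.1349  0.0271] ang 95.11 tilt [ 0.001 -0.001 -1.   ] F [ 1.1  -4.71 -1.85] gap 0.0156 j [-22.   7. 112.  -0.  61. -27.]
```

```bash

python3 -m handwheel '[{"tx":0.002,"ty":0,"tz":0,"yaw":0,"jaw":0.18},{"tx":0.0,"ty":0,"tz":0,"yaw":0,"jaw":0.18}]'>/dev/null; python3 st.py
```

```text
t 8.6 p [ 0.5269 -0.1332  0.0271] ang 95.11 tilt [ 0.001 -0.002 -1.   ] F [ 0.38 -5.99 -1.91] gap 0.0158 j [-22.   7. 112.  -0.  61. -27.]
```

```bash

python3 -m handwheel '[{"tx":0.001,"ty":0,"tz":0,"yaw":0,"jaw":0.18},{"tx":0.0,"ty":0,"tz":0,"yaw":0,"jaw":0.18},{"tx":0.0,"ty":0,"tz":0,"yaw":0,"jaw":0.18}]'>/dev/null; python3 st.py
python3 - <<'E'
from h import *
t=snapshot("scene")
a=cv2.resize(t["color"][180:240,190:290],(800,480),interpolation=cv2.INTER_CUBIC)
cv2.imwrite("pics/d5.png",cv2.convertScaleAbs(a,alpha=1.6,beta=10))
E
```

```text
t 8.9 p [ 0.5269 -0.1328  0.0272] ang 95.12 tilt [ 0.001 -0.003 -1.   ] F [ 1.51 -8.17 -3.4 ] gap 0.0151 j [-22.   7. 112.  -0.  61. -27.]
```

View pics/d5.png

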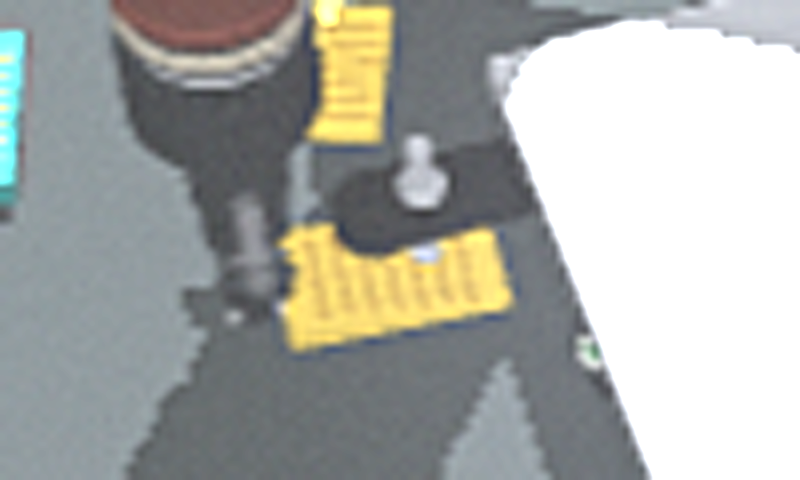

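The wedge is under the ball: thin end (495,228)–(514,303), spindle unmoved at (418,145). I back off straight, lift, close the jaws and go over the pan corner.

```bash
python3 w.py 292 351 514 303 495 228
python3 -m handwheel '[{"tx":-0.005,"ty":0,"tz":0,"yaw":0,"jaw":0.18},{"tx":-0.015,"ty":0,"tz":0,"yaw":0,"jaw":0.18},{"tx":-0.02,"ty":0,"tz":0,"yaw":0,"jaw":0.18},{"tx":0,"ty":0,"tz":-0.03,"yaw":0,"jaw":0},{"tx":0,"ty":0,"tz":-0.04,"yaw":0,"jaw":0},{"tx":0,"ty":0,"tz":-0.04,"yaw":0,"jaw":0},{"tx":0,"ty":0,"tz":-0.02,"yaw":0,"jaw":0},{"tx":0,"ty":0,"tz":0,"yaw":0,"jaw":0},{"tx":0,"ty":0,"tz":0,"yaw":0,"jaw":0}]'>/dev/null; python3 st.py .512 .001 .13
```

```text
len 0.0917 wid 0.0367 ang 96.1 thin mid [ 0.5232 -0.0303] foot ahead/left -0.0311 0.0076
t 9.85 p [ 0.53   -0.1714  0.1567] ang 95.08 tilt [ 0.  0. -1.] F [-0.19  0.05 -0.61] gap 0.0003 j [-26.  -2. 107.   0.  75. -31.]
to go, tool axes [ 0.1733 -0.0027  0.0268]
```

```bash

python3 -m handwheel '[{"tx":0.03,"ty":0,"tz":0,"yaw":0,"jaw":0},{"tx":0.04,"ty":0,"tz":0,"yaw":0,"jaw":0},{"tx":0.04,"ty":-0.001,"tz":0,"yaw":0,"jaw":0},{"tx":0.04,"ty":-0.001,"tz":0,"yaw":0,"jaw":0},{"tx":0.02,"ty":0,"tz":0,"yaw":0,"jaw":0},{"tx":0.003,"ty":0,"tz":0.01,"yaw":0,"jaw":0},{"tx":0,"ty":0,"tz":0.01,"yaw":0,"jaw":0},{"tx":0,"ty":0,"tz":0.01,"yaw":0,"jaw":0},{"tx":0,"ty":0,"tz":0.004,"yaw":0,"jaw":0},{"tx":0,"ty":0,"tz":0,"yaw":0,"jaw":0}]'>/dev/null; python3 st.py .512 .001 .116
python3 - <<'E'
from h import *
a=snapshot("scene");b=snapshot("top")
f=lambda s,c:cv2.convertScaleAbs(cv2.resize(s["color"][c[1]:c[1]+60,c[0]:c[0]+80],(800,600),interpolation=cv2.INTER_CUBIC)[::1],alpha=1.3)
x=f(a,(215,180));y=f(b,(230,165))
cv2.imwrite("pics/d6.png",cv2.resize(np.hstack([x,y]),(800,300),interpolation=cv2.INTER_AREA))
E
```

```text
t 10.85 p [5.119e-01 2.000e-04 1.213e-01] ang 95.01 tilt [-0.003  0.    -1.   ] F [-0.38 -0.77  0.51] gap -0.0001 j [ -8.  -6. 114.  -0.  72. -13.]
to go, tool axes [0.0008 0.0001 0.0053]
```

View pics/d6.png

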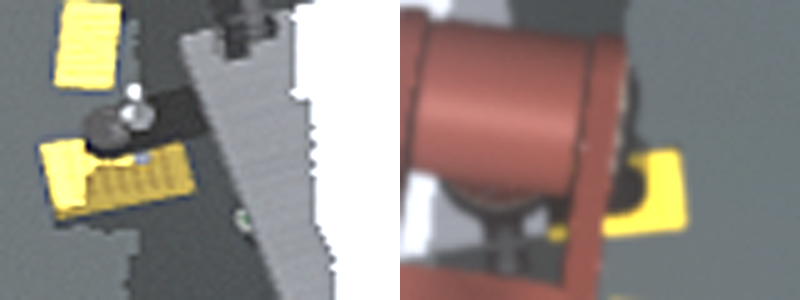

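The wedge sits under the outrigger with the ball (140,158) on its slope, and the fingers are over the pan near its corner (235,45). I press gently now.

```bash

python3 -m handwheel '[{"tx":0,"ty":0,"tz":0.002,"yaw":0,"jaw":0},{"tx":0,"ty":0,"tz":0.002,"yaw":0,"jaw":0},{"tx":0,"ty":0,"tz":0,"yaw":0,"jaw":0},{"tx":0,"ty":0,"tz":0,"yaw":0,"jaw":0}]'>/dev/null; python3 st.py
```

```text
t 11.35 p [0.5128 0.001  0.1191] ang 95.1 tilt [ 0. -0. -1.] F [ 0.12  0.54 -0.24] gap -0.0001 j [ -8.  -5. 114.   0.  71. -13.]
```

```bash

python3 -m handwheel '[{"tx":0,"ty":0,"tz":0.001,"yaw":0,"jaw":0},{"tx":0,"ty":0,"tz":0,"yaw":0,"jaw":0},{"tx":0,"ty":0,"tz":0,"yaw":0,"jaw":0}]'>/dev/null; python3 st.py
```

```text
t 11.65 p [0.5127 0.001  0.1179] ang 95.1 tilt [-0.  0. -1.] F [-0.11 -0.69  0.16] gap 0.0002 j [ -8.  -5. 114.   0.  71. -13.]
```

```bash

python3 -m handwheel '[{"tx":0,"ty":0,"tz":0.001,"yaw":0,"jaw":0},{"tx":0,"ty":0,"tz":0,"yaw":0,"jaw":0},{"tx":0,"ty":0,"tz":0,"yaw":0,"jaw":0}]'>/dev/null; python3 st.py
```

```text
t 11.95 p [0.5127 0.0009 0.1169] ang 95.1 tilt [-0. -0. -1.] F [-0.19 -1.19  0.39] gap 0.0 j [ -8.  -5. 114.  -0.  71. -13.]
```

```bash

python3 -m handwheel '[{"tx":0,"ty":0,"tz":0.001,"yaw":0,"jaw":0},{"tx":0,"ty":0,"tz":0,"yaw":0,"jaw":0},{"tx":0,"ty":0,"tz":0,"yaw":0,"jaw":0}]'>/dev/null; python3 st.py
```

```text
t 12.25 p [0.5127 0.0009 0.1159] ang 95.1 tilt [-0.  0. -1.] F [-0.56  0.14  0.24] gap -0.0002 j [ -8.  -5. 114.  -0.  71. -13.]
```

```bash

python3 -m handwheel '[{"tx":0,"ty":0,"tz":0.0005,"yaw":0,"jaw":0},{"tx":0,"ty":0,"tz":0,"yaw":0,"jaw":0},{"tx":0,"ty":0,"tz":0,"yaw":0,"jaw":0}]'>/dev/null; python3 st.py
```

```text
t 12.55 p [0.5128 0.0009 0.1156] ang 95.1 tilt [ 0. -0. -1.] F [-0.24  0.01  1.66] gap 0.0 j [ -8.  -5. 114.  -0.  71. -13.]
```

Contact, at tip height 94 mm. The pan is level.

```bash

python3 -m handwheel '[{"tx":0,"ty":0,"tz":0.0005,"yaw":0,"jaw":0},{"tx":0,"ty":0,"tz":0,"yaw":0,"jaw":0},{"tx":0,"ty":0,"tz":0,"yaw":0,"jaw":0}]'>/dev/null; python3 st.py
```

```text
t 12.85 p [0.5128 0.0009 0.1155] ang 95.1 tilt [ 0. -0. -1.] F [-1.62  0.02  6.15] gap 0.0001 j [ -8.  -5. 114.  -0.  71. -13.]
```

```bash

python3 -m handwheel '[{"tx":0,"ty":0,"tz":0.0005,"yaw":0,"jaw":0},{"tx":0,"ty":0,"tz":0,"yaw":0,"jaw":0},{"tx":0,"ty":0,"tz":0,"yaw":0,"jaw":0}]'>/dev/null; python3 st.py
```

```text
t 13.15 p [0.5129 0.0009 0.1155] ang 95.1 tilt [-0. -0. -1.] F [-4.53  0.76  6.87] gap -0.0001 j [ -8.  -5. 114.  -0.  71. -13.]
```

```bash

python3 -m handwheel '[{"tx":0,"ty":-0.0005,"tz":0.0003,"yaw":0,"jaw":0},{"tx":0,"ty":0,"tz":0,"yaw":0,"jaw":0},{"tx":0,"ty":0,"tz":0,"yaw":0,"jaw":0}]'>/dev/null; python3 st.py; python3 -m handwheel '[{"tx":0,"ty":0,"tz":0,"yaw":0,"jaw":0}]'>/dev/null; python3 st.py
```

```text
t 13.45 p [0.5128 0.0009 0.1155] ang 95.1 tilt [ 0.001 -0.    -1.   ] F [-3.05  1.04  7.9 ] gap 0.0002 j [ -8.  -5. 114.   0.  71. -13.]
t 13.55 p [0.5128 0.0009 0.1155] ang 95.1 tilt [ 0.001 -0.    -1.   ] F [-2.71  0.64  7.47] gap 0.0002 j [ -8.  -5. 114.   0.  71. -13.]
```

```bash

python3 -m handwheel '[{"tx":0,"ty":-0.0004,"tz":0.0005,"yaw":0,"jaw":0},{"tx":0,"ty":0,"tz":0,"yaw":0,"jaw":0},{"tx":0,"ty":0,"tz":0,"yaw":0,"jaw":0}]'>/dev/null; python3 st.py; python3 -m handwheel '[{"tx":0,"ty":0,"tz":0,"yaw":0,"jaw":0},{"tx":0,"ty":0,"tz":0,"yaw":0,"jaw":0}]'>/dev/null; python3 st.py
```

```text
t 13.85 p [0.5128 0.0009 0.1154] ang 95.1 tilt [ 0.002 -0.    -1.   ] F [-3.42  2.    8.99] gap -0.0007 j [ -8.  -5. 114.   0.  71. -13.]
t 14.05 p [0.5128 0.0009 0.1154] ang 95.1 tilt [ 0.002  0.    -1.   ] F [-4.39  0.69  9.26] gap 0.0001 j [ -8.  -5. 114.   0.  71. -13.]
```

```bash

python3 -m handwheel '[{"tx":0,"ty":-0.0005,"tz":0.0004,"yaw":0,"jaw":0},{"tx":0,"ty":0,"tz":0,"yaw":0,"jaw":0},{"tx":0,"ty":0,"tz":0,"yaw":0,"jaw":0}]'>/dev/null; python3 st.py; python3 -m handwheel '[{"tx":0,"ty":0,"tz":0,"yaw":0,"jaw":0},{"tx":0,"ty":0,"tz":0,"yaw":0,"jaw":0},{"tx":0,"ty":0,"tz":0,"yaw":0,"jaw":0},{"tx":0,"ty":0,"tz":0,"yaw":0,"jaw":0}]'>/dev/null; python3 st.py
```

```text
t 14.35 p [0.5127 0.0009 0.1154] ang 95.1 tilt [ 0.003  0.    -1.   ] F [-1.86  0.93 10.19] gap -0.0002 j [ -8.  -5. 114.   0.  71. -13.]
t 14.75 p [0.5127 0.0009 0.1154] ang 95.1 tilt [ 0.003  0.    -1.   ] F [-2.92  1.41 10.56] gap -0.0001 j [ -8.  -5. 114.   0.  71. -13.]
```

The press holds at about 10.4 N. The pan sank only about 0.2 mm, so it no longer rocks, and I hand in.

```bash
python3 -c "from bench import close_job; print(close_job())"
```

```text
the job is handed in; nothing more can be done
None
```

The large yellow wedge is under the bare foot, the scale no longer rocks (the pan corner sank about 0.2 mm under the press), and I handed the job in at about 15 s while still pressing there with about 10 N.

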